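Wedge the spring clip off the idler shaft

TASK

Take the steel wedge off the rubber mat and slide its thin nose along the top of the shaft, in under the crown of the spring clip, until the clip is spread and eased up off the shaft; do not touch the clip with the gripper while it is still on the shaft. Then put the clip in the shallow aluminium tray and lay the wedge back on the rubber mat. Leave the bowls, the tube, the bottle and the screwdriver where they are.

Things in the scene. Friction and masses are not known exactly. Their poses are not given: they have to be found in the camera images.
- stand: grey stand, fixed, place and yaw vary; carries a level oiled steel shaft, diameter 20 mm, axis 75 mm up. Origin: on the bench at the middle of its 205 x 75 x 8 mm base plate, under the shaft. x runs along the shaft from the free end (x -120 mm) inwards, the way to push the wedge; z up. A solid upright (93 mm tall) at x +50 mm, then a black wheel 60 mm across
- fork (a point): on the shaft axis at the outer face (stand x -45 mm) of a forked upright, 8 mm thick, 56 mm wide, 105 mm tall; its slot, 16 mm wide, above the shaft lets the wedge nose pass, with 90 mm of bare shaft behind. It backs the clip against the push. Axes as the stand
- seat (a point): point on the shaft axis at the middle of the clip where it sits at the start: stand x -53.5 mm, height 75 mm; 66 mm of bare shaft lies between it and the free end; axes as the stand
- clip: plain steel spring clip, loose, 50 g, snapped down over the shaft. Origin: on the shaft axis, mid-width, while seated; axes as the stand. Crown 16 (x) x 31 (y) x 3 mm, its underside 16 mm above the origin, 6 mm clear of the shaft; two inner ridges 14 mm apart hang 9 mm below it and rest on the shaft. Two sprung legs, 30 mm apart outside, toes 11.5 mm below the origin
- clip_crown (a point): middle of the underside of the clip's crown. The toes grip the shaft below its middle; lifting the clip takes about 10 N until they pass the middle, some 9 mm up, then it lets go; lifted 18 mm it is free. Once off, the clip can be gripped across its 16 mm width. Axes as the clip
- wedge: bare steel wedge, loose, about 160 g, 135 mm long, starts flat on its underside. Origin: mid underside; x to the nose, z up. Handle block x -65 to -15 mm, 13 wide, 32 high. Blade 10 wide, polished: saddle 24 mm high at x -15 to +2, rising 20 deg to a crest 25.5 high at +6 to +9 that keeps a clip in the saddle, then a straight ramp to the nose at +70 mm, 2.5 mm high
- wedge_nose (a point): tip of the wedge at its underside, 70 mm ahead of its origin; axes as the wedge. With the nose 74 mm past the clip's middle, the clip lies in the saddle, 18 mm above its seat, free of the shaft, and rides along astride the wedge; tipped about 45 degrees nose down it slides off over the nose
- wedge_grip (a point): middle of the wedge's handle block, 40 mm behind its origin, 21 mm above its underside: a good place to grip, fingers across the 13 mm width
- tray: open shallow aluminium tray, fixed on the bench, 120 (x) x 150 (y) mm outside, 24 mm high, walls and floor 3 mm. Origin: middle of its underside. It and the bowls may swap places
- tool_mat: black rubber mat, fixed, 190 (x) x 160 (y) x 4 mm; origin: middle of its underside. The wedge starts on it and goes back onto it
- bowls: stack of four steel bowls, 108 mm across, 44 mm tall; origin: middle of its underside. Bystander
- tube: steel tube offcut standing upright, 58 mm across, 130 mm tall; origin: middle of its foot. Bystander
- sprayer: blue plastic bottle, 68 mm across, 190 mm tall; origin: middle of its foot. Bystander
- driver: screwdriver with a black handle, lying beyond the stand; origin at its underside. Bystander
Mind the look-alikes: they are no part of the job. What is shaped like the clip but green is not meant.

How it is judged (in metres and radians):
On the way, in this order (a step that is already met when the one before it is completed fails the run):
1. the wedge's nose is under the crown of the clip, on top of the shaft, while the clip is still on the shaft (x of wedge_nose in the frame of clip between -0.002 and 0.05 m and y of wedge_nose in the frame of clip between -0.008 and 0.008 m and z of wedge_nose in the frame of clip between 0 and 0.016 m and distance between clip and seat below 0.009 m), for 0.05 s.
2. the clip is lifted off the shaft (more than 14 mm above its seat) astride the wedge, without the gripper touching it (z of clip in the frame of seat above 0.014 m and x of wedge_nose in the frame of clip above 0.02 m and y of wedge_nose in the frame of clip between -0.02 and 0.02 m and contact force between the fingers and clip below 0.5 N), for 0.1 s.
At the end, for the whole second after the job is handed in: The clip rests inside the tray (its origin within the walls, no more than 26 mm above the bench), and the wedge rests on the mat (the middle of its underside over the mat, no more than 16 mm above the bench); both at rest (x of clip in the frame of tray between -0.057 and 0.057 m and y of clip in the frame of tray between -0.072 and 0.072 m and z of clip in the frame of tray below 0.026 m and linear speed of each of clip, wedge below 0.02 m/s and x of wedge in the frame of tool_mat between -0.095 and 0.095 m and y of wedge in the frame of tool_mat between -0.08 and 0.08 m and z of wedge in the frame of tool_mat below 0.016 m); the robot touches nothing.
It fails at once if the gripper touches the clip (over 1 N) while it is still on the shaft (contact force between the fingers and clip above 1 N and distance between clip and seat below 0.012 m).
It fails at once if the stack of bowls is moved by more than 20 mm (distance of bowls from where it was at the start of the episode above 0.02 m).
It fails at once if the tube is moved by more than 20 mm or tipped (distance of tube from where it was at the start of the episode above 0.02 m).
It fails at once if the bottle is moved by more than 20 mm or tipped (distance of sprayer from where it was at the start of the episode above 0.02 m).
It fails at once if the screwdriver is moved by more than 20 mm (distance of driver from where it was at the start of the episode above 0.02 m).
It also fails if it takes over 61 s, if anything falls off the work surface, if the arm or the gripper's body presses on something with over 40 N, if the wrist force passes 120 N, or if a joint passes its speed limit or range.

ROBOT

A 6-joint arm with a two-finger parallel gripper is mounted at the origin on the work surface. World frame = base frame: x ahead of the robot, y to its left, z up, the work surface at z = 0. Lengths are in mm, angles in rad, forces in N, time in s.
With the tool pointing down it reaches from about 400 to 925 mm from the base axis. Payload 12.5 kg.
Tool frame: the origin (TCP) lies on the centre line of the jaws, within the pads' length; the fingertips stand 19 mm ahead of it and the grasp point (between the pads) is the TCP; z points along the fingers, y is the line along which they close (so a half turn about z gives the same grasp; the last joint's range is limited). The gripper opens to 95 mm and grips with 3 to 60 N. Pads are 20 mm wide; open, the fingers measure 119 mm over their backs; the gripper's body (75 mm by 180 mm) begins 59 mm behind the grasp point.
Start: joints at [-1.256, 0.491, 1.559, -0, 1.092, -0.106], TCP at [255.331, -570.487, 194.661] pointing down, gripper open.
Joint ranges: [-3.1, 3.1], [-0.84, 2.19], [0.05, 2.79], [-1.13, 4.28], [0.06, 2.93], [-2.69, 2.69]. Speed limits (rad/s): [2.22, 2.22, 2.79, 3.14, 3.14, 3.14].

INTERFACE

Orientations are given as [roll, pitch, yaw] about the fixed x, y, z axes, in that order (R = Rz(yaw) Ry(pitch) Rx(roll)).
In Python, from cell import state, read_camera, job_done gives the robot as it stands.
- The arm moves only by the tool arm_command, never from a script. Its argument "deltas" is a list of rows, each an object of numbers: "dx", "dy", "dz": the shift along the world's x, y, z in m; "yaw": the turn about the world's z in degrees. In form: [{"dx": .., "dy": .., "dz": .., "yaw": ..}, ...]. A call has 1 to 20 rows; each row shifts and turns the commanded pose from where the row before left it; what a row does not reach is not made up. A row lasts 1/10 s, in which the tool goes at most 50 mm and 8.59 degrees, less where a joint would pass 70% of its speed; a pose out of reach is approached as far as the arm can. A call with a gripper value outside its range is refused whole. "gripper" is the finger opening in m, from 0 to 0.0951, set as the call begins (left out, the last holds). The fingers move at their own pace and stop on an object; the grip force is fixed at half the most. Time passes only in rows, so rows that do not move let the fingers close. It gives the time, the measured TCP pose, the force, the opening and the grip force at its end, in the units of the state.
- state(): the state, without advancing time (a new reading comes with each control period).
- read_camera(name): name is "side" or "top"; returns a dict with "color" (420x560x3 uint8, red, green, blue), "range_z" (420x560 float32, mm along the optical axis (not along the pixel's ray), 0 where there is no reading), "fx", "fy", "cx", "cy" (pixels), "extrinsics" (4x4, takes a point from camera to world coordinates). Camera axes: x right, y up, looking along -z (the intrinsics and any distortion apply to the point x, -y, -z); pixel columns grow to the right and rows downward; lengths in mm; the calibration is good to about 2 mm. A picture is of the moment at which its call begins.
- job_done(): hands the job in; it is judged then, once.
The state is a dict: "t": time; "joints": joint angles; "qvel": joint speeds; "tau": joint torques, N m; "eef_pos": TCP position; "tcp_rot": TCP orientation; "ft_force": force on the tool from outside, world axes, zero at the start; "moment": the same for the moment, N m; "opening": opening from 0.0 (shut) to 1.0 (fully open); "grip_force": force on a finger pad.
Only numpy, scipy, OpenCV 4.12 (cv2) and the standard library are available. Lean on these libraries where they do the work, as an engineer would, in place of code of your own. Each camera call takes 0.05 s, during which the arm holds its last target. There are 200 camera calls.

## Working session

There is one attempt and no reset: what is moved stays moved. The work goes in short steps, Python scripts to look and compute and a tool call to move; the robot and the scene stay as the last step left them, time stands still between calls to the robot, and variables do not carry over. Pictures are saved under pics/ and viewed, at most 10 in all, crops included, and the job is handed in when it is done.

Besides the shell and the picture viewer there is one more tool, called after "Emit:" as a command line: name --argument value ..., lists and objects as JSON in quotes. arm_command: Moves the arm, as the interface text tells. Its arguments: {"type":"object","properties":{"deltas":{"type":"array"},"gripper":{"type":"number"}},"required":["deltas"]}

```bash
mkdir -p pics
cat > h.py <<'E'
import numpy as np, cv2, pickle
from cell import state, read_camera, job_done
def pts(c):
    Z=c["range_z"].astype(float); v,u=np.mgrid[:Z.shape[0],:Z.shape[1]]
    P=np.stack([(u-c["cx"])/c["fx"]*Z,-(v-c["cy"])/c["fy"]*Z,-Z,np.ones_like(Z)],-1)
    W=(P@np.array(c["extrinsics"]).T)[...,:3]; W[Z==0]=np.nan
    return W
def grab(n,tag):
    c=read_camera(n); pickle.dump(c,open(f"{tag}.pkl","wb")); return c
def save(c,name,box=None,s=1):
    im=c["color"][...,::-1]
    if box: u0,u1,v0,v1=box; im=im[v0:v1,u0:u1]
    cv2.imwrite(f"pics/{name}.png",cv2.resize(im,None,fx=s,fy=s,interpolation=cv2.INTER_CUBIC))
E
python3 - <<'E'
from h import *
for n in("top","side"):
    c=grab(n,n+"0"); save(c,n+"0",None,1.4)
    print(n,c["fx"],c["cx"],c["cy"],np.round(c["extrinsics"],3).tolist(),(c["range_z"]==0).mean())
print(state())
E
```

```text
top 515.6528211274521 276.68227872974694 213.00679320274753 [[-0.017, 0.994, -0.111, 481.566], [-1.0, -0.017, -0.002, -81.753], [-0.004, 0.11, 0.994, 1024.603], [0.0, 0.0, 0.0, 1.0]] 0.0041964285714285714
side 396.2110912795008 276.8572949883927 208.73779573487386 [[-1.0, 0.022, -0.02, 555.292], [-0.03, -0.724, 0.689, 447.284], [0.001, 0.689, 0.724, 614.839], [0.0, 0.0, 0.0, 1.0]] 0.003860544217687075
{'t': 0.1, 'joints': array([-1.25555657e+00,  4.91479982e-01,  1.55941567e+00, -8.71889502e-06,
        1.09172579e+00, -1.05581820e-01]), 'qvel': array([-0.00093795,  0.00020474, -0.00208508, -0.00066536,  0.0025165 ,
        0.00135607]), 'tau': array([ 4.07587984e-03, -6.13624334e+01, -2.58607614e+01,  6.94775046e-02,
        4.70142590e-02, -7.12010001e-05]), 'eef_pos': array([ 255.26818207, -570.21298543,  194.12283827]), 'tcp_rot': array([-3.14056878e+00, -1.00729390e-04,  4.20825544e-01]), 'ft_force': array([ 0.72988986,  0.33768769, -0.34301096]), 'moment': array([ 0.02749436, -0.02789201, -0.03802622]), 'grip_force': 0.0, 'opening': 0.9995732821565421}
```

View pics/top0.png

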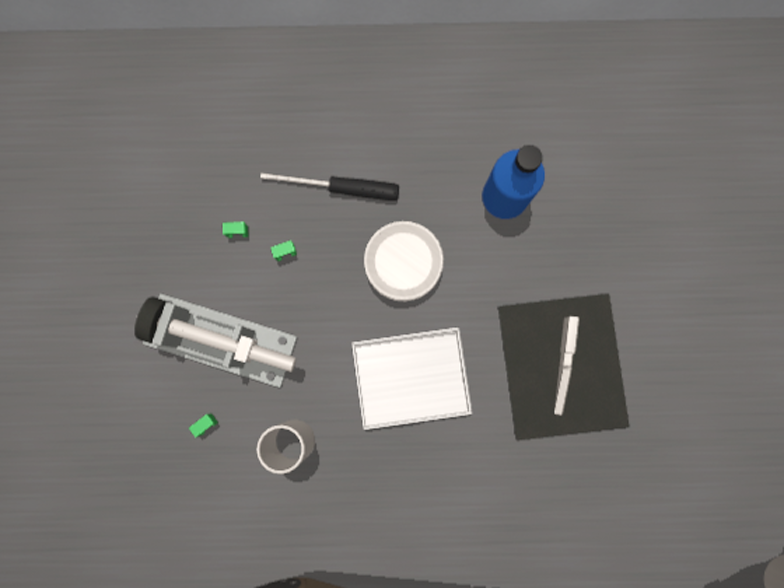

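View pics/side0.png

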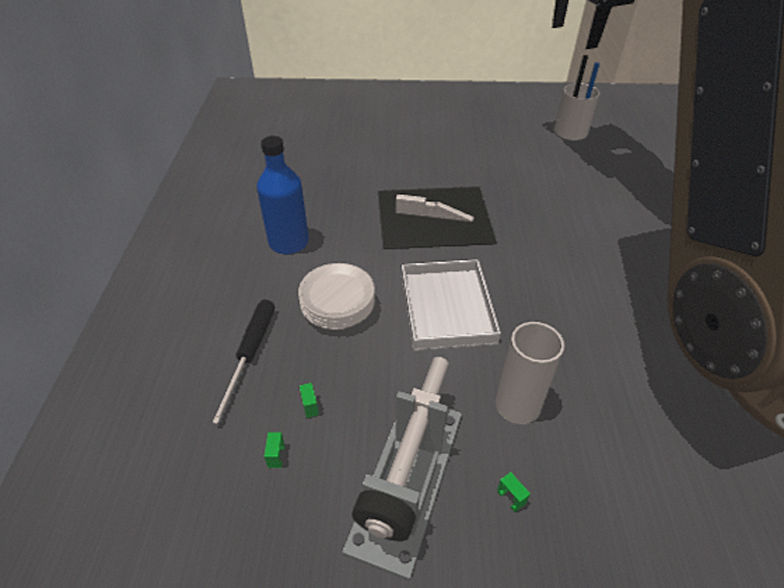

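The top view has the stand with the bare-steel clip at about px (174,249), free end at (209,261). The wedge is on the mat at (405,261), handle at the top and nose at the bottom (399,294). The tray is at (294,271), the tube at (200,320), and the bowls are north of the tray.
The clip-shaped things are green ones at (167,164), (202,178) and (145,304), plus the steel one on the shaft at (174,249). Only the steel one fits the description. I'll confirm it in a crop while measuring.

Run:
```python
from h import *
T=pickle.load(open("top0.pkl","rb"));S=pickle.load(open("side0.pkl","rb"))
save(T,"cropT",(100,220,200,280),6)
WT,WS=pts(T),pts(S)
def reg(W,u0,u1,v0,v1): return W[v0:v1,u0:u1].reshape(-1,3)
def line(P):
    m=np.median(P,0); d=np.linalg.svd(P-P.mean(0),full_matrices=False)[2][0]; return P.mean(0),d
# bench check
print("bench z",np.nanmedian(WT[150:160,300:340,2]),"side",np.nanmedian(WS[280:300,260:290,2]))
# wedge
P=reg(WT,360,445,212,312); print("mat z",np.nanmedian(P[:,2]),)
col=T["color"].reshape(420,560,3).astype(int)
mk=np.zeros((420,560),bool); mk[222:302,385:420]=True; mk&=(col.sum(2)>300)
Q=WT[mk]; Q=Q[~np.isnan(Q[:,2])]; print("wedge n",len(Q))
m=Q[:,:2].mean(0); d=np.linalg.svd(Q[:,:2]-m)[2][0]; d*=-np.sign(d[0]); s=(Q[:,:2]-m)@d; t=(Q[:,:2]-m)@np.array([-d[1],d[0]])
print("wedge ctr",m,"yaw",np.degrees(np.arctan2(d[1],d[0])),"s",s.min(),s.max())
for a in np.arange(-70,75,10):
    k=(s>=a)&(s<a+10)
    if k.any(): print(a,k.sum(),np.round([np.median(Q[k,2]),t[k].min(),np.median(t[k]),t[k].max()],1))
# mat, tray
for n,W in(("T",WT),("S",WS)):
  for nm,z0,z1,box in(("shaft",79,87,(420,860)),):
    k=(W[...,2]>z0)&(W[...,2]<z1)&(W[...,1]>-60)&(W[...,1]<260)&(W[...,0]>440)&(W[...,0]<620)
    c,dd=line(W[k]); print(n,nm,k.sum(),c,dd,W[k].min(0),W[k].max(0))
  k=(W[...,2]>89)&(W[...,2]<97)&(W[...,1]>-0)&(W[...,1]<260)&(W[...,0]>420)&(W[...,0]<620)
  R=W[k]; v,u=np.nonzero(k); print(n,"crown-ish",len(R)); 
  lab=cv2.connectedComponentsWithStats(k.astype(np.uint8))
  for i in range(1,lab[0]):
    if lab[2][i,4]>8: print("  comp",lab[2][i],np.round(W[lab[1]==i].mean(0),1),np.round(W[lab[1]==i].min(0)),np.round(W[lab[1]==i].max(0)))
```

```text
bench z -0.5590421269953367 side 0.927801698638973
mat z 3.3624060659379893
wedge n 622
wedge ctr [ 502.24125563 -324.85879584] yaw 171.3830057921925 s -64.81664644488625 75.00141523911829
-70 9 [ 3.6 -4.1  9.3 16. ]
-60 53 [33.9 -6.9 -1.9 16.5]
-50 55 [34.2 -6.3 -1.8 16.1]
-40 55 [33.8 -6.4 -1.6 17.5]
-30 57 [34.7 -7.2 -2.2 15.5]
-20 56 [33.8 -6.6 -1.7 15.1]
-10 44 [25.3 -5.2 -1.1 12.1]
0 42 [26.3 -5.2 -1.5 13. ]
10 45 [27.6 -5.3 -2.  12.8]
20 42 [24.6 -5.9 -0.9 11.4]
30 43 [19.4 -5.7 -1.1 10.7]
40 36 [16.3 -5.5 -0.5  9.3]
50 36 [12.5 -5.5 -0.3  8.9]
60 34 [ 8.9 -5.3  0.2  8.2]
70 15 [ 5.8 -4.3  1.6  6.8]
T shaft 858 [532.09086625 137.47358081  82.87616974] [-0.31878528 -0.94782084 -0.00340615] [493.42444104  43.2058951   79.00437517] [591.84277731 248.79226806  86.98330744]
T crown-ish 500
  comp [ 96 214  20  29 111] [562.4 228.5  93.1] [538. 215.  89.] [589. 248.  97.]
  comp [109 217  16  30 204] [557.  211.7  92.2] [530. 198.  89.] [583. 225.  97.]
  comp [164 238  17  25 169] [522.2 109.2  92.6] [500.  96.  89.] [543. 125.  96.]
S shaft 1271 [538.33628748 153.0954896   83.54369928] [ 2.95195994e-01  9.55436385e-01 -7.99045672e-04] [496.7542893   45.59725003  79.00724416] [596.28079642 252.44161192  86.9881411 ]
S crown-ish 853
  comp [361 255   8  15  31] [425.6  66.9  92.7] [420.  51.  90.] [429.  76.  97.]
  comp [294 277  20  13 149] [525.3 108.6  94. ] [509.  98.  90.] [539. 119.  96.]
  comp [283 286  13   6  35] [546.7 119.   93. ] [537. 115.  90.] [555. 123.  97.]
  comp [305 294  14   6  40] [512.2 130.4  92.6] [502. 127.  89.] [522. 133.  96.]
  comp [259 339  41  21 370] [559.  213.9  93.2] [532. 200.  89.] [587. 227.  96.]
  comp [253 350  42  29 226] [564.2 238.7  93.2] [539. 216.  89.] [593. 251.  97.]
```

View pics/cropT.png

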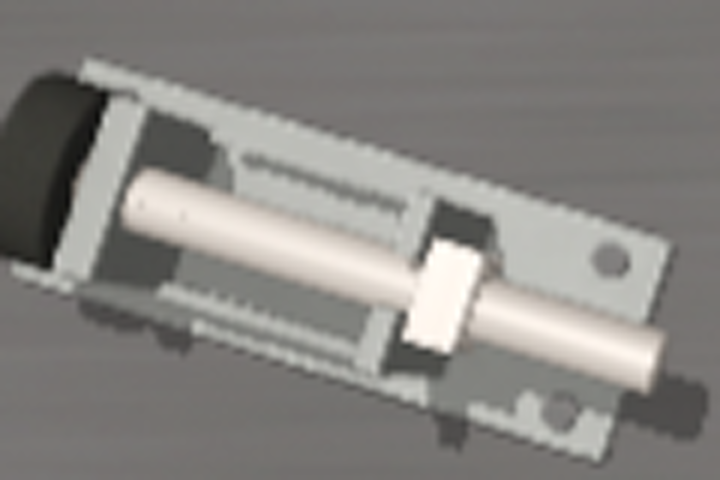

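The crop shows the pale steel clip astride the shaft in front of the fork, so it is the one meant; the others are green. Next I'll refine the poses: wedge top face, shaft cylinder fit, tray and mat.

```bash
cat >> h.py <<'E'
from scipy.optimize import least_squares
def shaft(W,crown=(523.5,109)):
    # fit cylinder r=10, free z offset, using points well away from clip/fork/upright
    d0=np.array([np.cos(np.radians(72)),np.sin(np.radians(72))]); n0=np.array([-d0[1],d0[0]])
    c=np.array(crown); P=W.reshape(-1,3); P=P[~np.isnan(P).any(1)]
    s=(P[:,:2]-c)@d0; t=(P[:,:2]-c)@n0
    k=(P[:,2]>68)&(P[:,2]<90)&(abs(t)<14)&(((s>-62)&(s<-14))|((s>22)&(s<85)))
    Q=np.c_[s,t,P[:,2]][k]
    f=lambda p: np.hypot(Q[:,1]-p[0]-p[1]*Q[:,0],Q[:,2]-p[2])-10
    r=least_squares(f,[0,0,75],loss="soft_l1",f_scale=1).x
    o=c+n0*r[0]; yaw=72+np.degrees(np.arctan(r[1]))
    e=(P[:,2]>72)&(P[:,2]<88)&(abs(t-r[0])<9)&(s<-30)
    d=np.array([np.cos(np.radians(yaw)),np.sin(np.radians(yaw))])
    se=(P[e,:2]-o)@d
    return o,yaw,r[2],len(Q),np.percentile(se,[0,1,3])
def rect(P):
    (c,wh,a)=cv2.minAreaRect(P[:,:2].astype(np.float32)); return np.round(c,1),np.round(wh,1),round(a,1)
E
python3 - <<'E'
from h import *
for n in("top","side"):
    c=pickle.load(open(n+"0.pkl","rb"));W=pts(c); col=c["color"].astype(int)
    print(n,"shaft pt near crown,yaw,z,n,end:",shaft(W))
    near=lambda x,y,r:(np.hypot(W[...,0]-x,W[...,1]-y)<r)
    k=near(502,-325,90)&(W[...,2]>31)&(W[...,2]<40)
    print(" handle top",k.sum(),rect(W[k]),np.median(W[k],0)); H=W[k].mean(0)
    k2=near(502,-325,90)&(W[...,2]>8)&(W[...,2]<40)
    print(" wedge all",rect(W[k2]), "nosepart",W[k2&(W[...,2]<14)&(W[...,0]<480)].mean(0) )
    B=W[k2&(W[...,2]<24)&(W[...,2]>10)&(W[...,0]<490)]; print(" blade mean",B.mean(0),"yaw h->b",np.degrees(np.arctan2(*(B.mean(0)-H)[1::-1])))
    k=near(500,-100,110)&(W[...,2]>20)&(W[...,2]<28); lab=cv2.connectedComponentsWithStats(k.astype(np.uint8))
    i=1+np.argmax(lab[2][1:,4]); print(" tray rim",rect(W[lab[1]==i]))
    k=near(502,-325,150)&(col.sum(2)<130)&(W[...,2]<9)&(W[...,2]>0); print(" mat",rect(W[k]))
    sd=np.array([np.cos(np.radians(72)),np.sin(np.radians(72))])
    k=near(523.5,109,22)&(W[...,2]>89.5)&(W[...,2]<97)&(col.sum(2)>500); 
    s=(W[k][:,:2]-[523.5,109])@sd; t=(W[k][:,:2]-[523.5,109])@[-sd[1],sd[0]]
    print(" crown",k.sum(),np.percentile(s,[3,50,97]),np.percentile(t,[3,50,97]),W[k].mean(0))
E
```

```text
top shaft pt near crown,yaw,z,n,end: (array([522.70713416, 109.25761773]), np.float64(71.45528382957687), np.float64(74.05958035902906), 655, array([-67.64493386, -67.30102108, -66.99885445]))
 handle top 184 (array([ 525.4, -328.3]), array([14.3, 73. ]), 80.2) [ 536.94252969 -329.97317115   35.3036685 ]
 wedge all (array([ 507.8, -322.3]), array([145. , 159.4]), 27.9) nosepart [ 448.97008513 -314.6186458    10.72184732]
 blade mean [ 459.96192976 -317.33223921   16.13059848] yaw h->b 170.5442471444133
 tray rim (array([ 481.1, -106.9]), array([119.7, 144.1]), 7.1)
 mat (array([0., 0.]), array([0., 0.]), 0.0)
 crown 148 [-8.4671196  -1.11028649  6.31139108] [-13.75200967   0.23982187  14.94813665] [522.83699471 108.14241171  92.61050908]
side shaft pt near crown,yaw,z,n,end: (array([525.21159182, 108.4438701 ]), np.float64(71.63492049002787), np.float64(75.2541906164052), 814, array([-65.39087747, -64.37138146, -63.74178238]))
 handle top 105 (array([ 529. , -327.3]), array([15. , 70.9]), 83.1) [ 539.42337704 -326.78985748   36.08236184]
 wedge all (array([ 498. , -322.5]), array([ 16.6, 134. ]), 81.3) nosepart [ 453.82112517 -313.30649093   11.1744608 ]
 blade mean [ 465.68442197 -315.25651718   16.08469246] yaw h->b 170.7729551580691
 tray rim (array([ 484.7, -109.2]), array([120.2, 153.6]), 7.3)
 mat (array([ 493.7, -319. ]), array([184.3, 154.1]), 4.4)
 crown 130 [-6.66224217 -0.62343399  7.96340091] [-14.761571    -1.80571123  12.15898509] [524.98439515 108.15736927  94.11000393]
```

Emit:
arm_command --deltas '[{"dx": 0.0158,"dy": 0.0135,"dz": -0.005,"yaw": 8.16},{"dx": 0.0158,"dy": 0.0135,"dz": -0.005,"yaw": 8.16},{"dx": 0.0158,"dy": 0.0135,"dz": -0.005,"yaw": 8.16},{"dx": 0.0158,"dy": 0.0135,"dz": -0.005,"yaw": 8.16},{"dx": 0.0158,"dy": 0.0135,"dz": -0.005,"yaw": 8.16},{"dx": 0.0158,"dy": 0.0135,"dz": -0.005,"yaw": 8.16},{"dx": 0.0158,"dy": 0.0135,"dz": -0.005,"yaw": 8.16},{"dx": 0.0158,"dy": 0.0135,"dz": -0.005,"yaw": 8.16},{"dx": 0.0158,"dy": 0.0135,"dz": -0.005,"yaw": 8.16},{"dx": 0.0158,"dy": 0.0135,"dz": -0.005,"yaw": 8.16},{"dx": 0.0158,"dy": 0.0135,"dz": -0.005,"yaw": 8.16},{"dx": 0.0158,"dy": 0.0135,"dz": -0.005,"yaw": 8.16},{"dx": 0.0158,"dy": 0.0135,"dz": -0.005,"yaw": 8.16},{"dx": 0.0158,"dy": 0.0135,"dz": -0.005,"yaw": 8.16},{"dx": 0.0158,"dy": 0.0135,"dz": -0.005,"yaw": 8.16},{"dx": 0.0158,"dy": 0.0135,"dz": -0.005,"yaw": 8.16},{"dx": 0.0158,"dy": 0.0135,"dz": -0.005,"yaw": 8.16},{"dx": 0.0158,"dy": 0.0135,"dz": -0.005,"yaw": 8.16},{"dx": 0},{"dx": 0}]' --gripper 0.05

```text
$.deltas[18]: bad value
```

Emit:
arm_command --deltas '[{"dx": 0.0158,"dy": 0.0135,"dz": -0.005,"yaw": 8.16},{"dx": 0.0158,"dy": 0.0135,"dz": -0.005,"yaw": 8.16},{"dx": 0.0158,"dy": 0.0135,"dz": -0.005,"yaw": 8.16},{"dx": 0.0158,"dy": 0.0135,"dz": -0.005,"yaw": 8.16},{"dx": 0.0158,"dy": 0.0135,"dz": -0.005,"yaw": 8.16},{"dx": 0.0158,"dy": 0.0135,"dz": -0.005,"yaw": 8.16},{"dx": 0.0158,"dy": 0.0135,"dz": -0.005,"yaw": 8.16},{"dx": 0.0158,"dy": 0.0135,"dz": -0.005,"yaw": 8.16},{"dx": 0.0158,"dy": 0.0135,"dz": -0.005,"yaw": 8.16},{"dx": 0.0158,"dy": 0.0135,"dz": -0.005,"yaw": 8.16},{"dx": 0.0158,"dy": 0.0135,"dz": -0.005,"yaw": 8.16},{"dx": 0.0158,"dy": 0.0135,"dz": -0.005,"yaw": 8.16},{"dx": 0.0158,"dy": 0.0135,"dz": -0.005,"yaw": 8.16},{"dx": 0.0158,"dy": 0.0135,"dz": -0.005,"yaw": 8.16},{"dx": 0.0158,"dy": 0.0135,"dz": -0.005,"yaw": 8.16},{"dx": 0.0158,"dy": 0.0135,"dz": -0.005,"yaw": 8.16},{"dx": 0.0158,"dy": 0.0135,"dz": -0.005,"yaw": 8.16},{"dx": 0.0158,"dy": 0.0135,"dz": -0.005,"yaw": 8.16},{"dx": 0,"dy": 0,"dz": 0,"yaw": 0}]' --gripper 0.05

```text
t: 2.0
eef_pos: [540.8, -325.8, 103.7]
tcp_rot: [3.141, -0.001, 2.99]
ft_force: [-0.5, -0.1, -0.6]
opening: 0.525
grip_force: 0.0
```

Emit:
arm_command --deltas '[{"dx": -0.0018,"dy": -0.002,"dz": -0.02,"yaw": 0},{"dx": 0,"dy": 0,"dz": -0.02,"yaw": 0},{"dx": 0,"dy": 0,"dz": -0.02,"yaw": 0},{"dx": 0,"dy": 0,"dz": -0.012,"yaw": 0},{"dx": 0,"dy": 0,"dz": -0.0057,"yaw": 0},{"dx": 0,"dy": 0,"dz": 0,"yaw": 0}]'

```text
t: 2.6
eef_pos: [537.6, -329.6, 26.6]
tcp_rot: [3.141, -0.001, 2.983]
ft_force: [-0.5, 0.3, 0.5]
opening: 0.526
grip_force: 0.0
```

Emit:
arm_command --deltas '[{"dx": 0,"dy": 0,"dz": 0,"yaw": 0},{"dx": 0,"dy": 0,"dz": 0,"yaw": 0},{"dx": 0,"dy": 0,"dz": 0,"yaw": 0},{"dx": 0,"dy": 0,"dz": 0,"yaw": 0},{"dx": 0,"dy": 0,"dz": 0,"yaw": 0},{"dx": 0,"dy": 0,"dz": 0,"yaw": 0}]' --gripper 0

```text
t: 3.2
eef_pos: [537.9, -329.5, 27.0]
tcp_rot: [3.142, 0.0, 2.984]
ft_force: [-0.2, 0.5, 0.1]
opening: 0.079
grip_force: 0.0
```

Run:
```python
from h import *
c=grab("side","s1"); save(c,"s1",(240,380,90,200),5.5)
s=state();print(s["opening"],s["grip_force"],s["eef_pos"],s["tcp_rot"])
```

```text
0.042466477486980216 0.0 [ 537.95920623 -329.47268154   27.02173739] [3.14152974e+00 9.30303779e-05 2.98435035e+00]
```

View pics/s1.png

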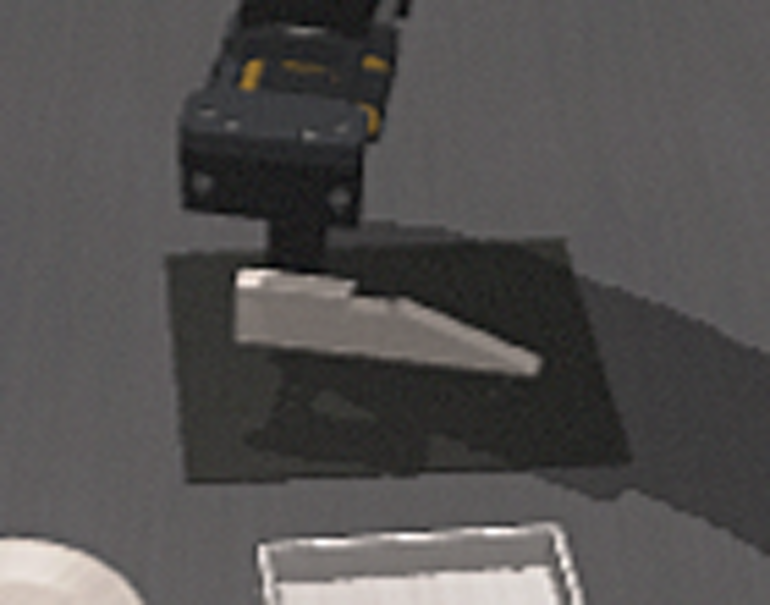

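The crop shows the fingers behind (−y of) the wedge, so the grasp missed. I'll measure where the wedge is now relative to the fingers.

Run:
```python
from h import *
c=pickle.load(open("s1.pkl","rb"));W=pts(c);col=c["color"].astype(int)
k=(np.hypot(W[...,0]-502,W[...,1]+325)<100)&(col.sum(2)>300)&(W[...,2]>5)&(W[...,2]<45)
print(k.sum(),rect(W[k]),W[k].min(0),W[k].max(0))
for a in range(430,580,12):
    q=W[k&(W[...,0]>a)&(W[...,0]<a+12)]
    if len(q): print(a,np.round(q.mean(0)),np.round(q.min(0)),np.round(q.max(0)))
t=grab("top","t1");W=pts(t); col=t["color"].astype(int)
k=(np.hypot(W[...,0]-502,W[...,1]+325)<100)&(col.sum(2)>330)&(W[...,2]>5)&(W[...,2]<45)
print("top",k.sum(),rect(W[k]))
save(t,"t1",(350,460,200,310),5)
s=state();print(s["opening"],s["joints"])
```

```text
529 (array([ 498.2, -322.3]), array([ 16.7, 134.3]), 80.8) [ 431.59904638 -338.94826392    5.06123234] [ 563.66266822 -308.92286696   39.56389756]
430 [ 437. -314.    8.] [ 432. -320.    6.] [ 442. -309.   11.]
442 [ 449. -314.   12.] [ 444. -321.    6.] [ 454. -309.   16.]
454 [ 460. -314.   14.] [ 454. -324.    7.] [ 466. -310.   21.]
466 [ 472. -316.   16.] [ 466. -325.    6.] [ 478. -312.   24.]
478 [ 484. -318.   19.] [ 478. -326.    6.] [ 490. -313.   31.]
490 [ 496. -320.   20.] [ 490. -329.    5.] [ 502. -315.   31.]
502 [ 508. -321.   21.] [ 502. -329.    7.] [ 513. -318.   30.]
514 [ 520. -322.   24.] [ 514. -330.    7.] [ 525. -317.   38.]
526 [ 532. -324.   25.] [ 526. -334.    7.] [ 537. -319.   38.]
538 [ 544. -326.   25.] [ 539. -339.    5.] [ 549. -322.   39.]
550 [ 556. -328.   25.] [ 551. -338.    6.] [ 561. -323.   40.]
562 [ 563. -328.   24.] [ 563. -338.    7.] [ 564. -325.   37.]
top 3 (array([ 536.7, -272.9]), array([ 12.1, 144.4]), 55.5)
0.02014107501216139 [-6.54251062e-01  6.95966578e-01  1.68794208e+00  1.31599033e-04
  7.57720487e-01 -2.06788523e+00]
```

View pics/t1.png

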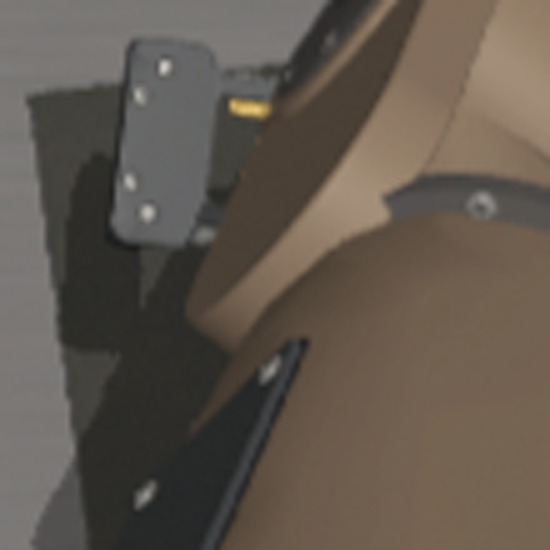

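Run:
```python
from h import *
c=pickle.load(open("s1.pkl","rb"));W=pts(c)
for v in range(112,150,2): print(v,[tuple(np.round(W[v,u]).astype(int)) if not np.isnan(W[v,u]).any() else None for u in (276,285,292,296,303)])
```

```text
112 [(np.int64(578), np.int64(-248), np.int64(168)), (np.int64(559), np.int64(-249), np.int64(168)), (np.int64(545), np.int64(-250), np.int64(168)), (np.int64(537), np.int64(-250), np.int64(168)), (np.int64(523), np.int64(-251), np.int64(167))]
114 [(np.int64(578), np.int64(-244), np.int64(166)), (np.int64(559), np.int64(-242), np.int64(168)), (np.int64(545), np.int64(-242), np.int64(168)), (np.int64(537), np.int64(-242), np.int64(168)), (np.int64(523), np.int64(-243), np.int64(168))]
116 [(np.int64(578), np.int64(-246), np.int64(160)), (np.int64(559), np.int64(-244), np.int64(162)), (np.int64(545), np.int64(-239), np.int64(165)), (np.int64(537), np.int64(-237), np.int64(167)), (np.int64(523), np.int64(-236), np.int64(168))]
118 [(np.int64(578), np.int64(-248), np.int64(154)), (np.int64(559), np.int64(-243), np.int64(158)), (np.int64(545), np.int64(-241), np.int64(159)), (np.int64(537), np.int64(-240), np.int64(160)), (np.int64(523), np.int64(-236), np.int64(163))]
120 [(np.int64(578), np.int64(-247), np.int64(150)), (np.int64(559), np.int64(-244), np.int64(152)), (np.int64(545), np.
[... 2786 characters left out ...]
81), np.int64(-357), np.int64(6)), (np.int64(559), np.int64(-328), np.int64(28)), (np.int64(542), np.int64(-325), np.int64(31)), (np.int64(532), np.int64(-323), np.int64(32)), (np.int64(515), np.int64(-328), np.int64(29))]
146 [(np.int64(581), np.int64(-349), np.int64(5)), (np.int64(558), np.int64(-327), np.int64(22)), (np.int64(541), np.int64(-327), np.int64(23)), (np.int64(532), np.int64(-325), np.int64(25)), (np.int64(515), np.int64(-320), np.int64(29))]
148 [(np.int64(581), np.int64(-342), np.int64(4)), (np.int64(558), np.int64(-326), np.int64(18)), (np.int64(541), np.int64(-327), np.int64(17)), (np.int64(532), np.int64(-324), np.int64(19)), (np.int64(515), np.int64(-321), np.int64(22))]
```

Depth data explains it: the fingertips are at z≈47 and the gripper body's underside at z≈127, although the reported TCP z is 27. The true tool height is therefore about 40 mm above the reading, while x and y agree. I'll open, go down by part of that, and re-measure.

Emit:
arm_command --deltas '[{"dx": 0.001,"dy": 0.002,"dz": 0,"yaw": 0},{"dx": 0,"dy": 0,"dz": 0,"yaw": 0},{"dx": 0,"dy": 0,"dz": 0,"yaw": 0},{"dx": 0,"dy": 0,"dz": 0,"yaw": 0},{"dx": 0,"dy": 0,"dz": -0.01,"yaw": 0},{"dx": 0,"dy": 0,"dz": -0.01,"yaw": 0},{"dx": 0,"dy": 0,"dz": -0.005,"yaw": 0},{"dx": 0,"dy": 0,"dz": 0,"yaw": 0}]' --gripper 0.05

```text
t: 4.1
eef_pos: [538.4, -327.1, 0.7]
tcp_rot: [3.141, -0.002, 2.984]
ft_force: [0.5, 0.6, 0.1]
opening: 0.524
grip_force: 0.0
```

```bash
cat >> h.py <<'E'
def fingerz(tag):
    c=grab("side",tag);W=pts(c);col=c["color"].astype(int);s=state();x,y,z=s["eef_pos"]
    # front(+y side) finger: dark pixels near tcp x, y ahead of tcp
    k=(abs(W[...,0]-x)<14)&(W[...,1]>y-45)&(W[...,1]<y+60)&(W[...,2]>7)&(W[...,2]<z+95)&(col.sum(2)<200)
    P=W[k]; 
    print("tcp",np.round(s["eef_pos"],1),"yaw",np.degrees(s["tcp_rot"][2]),"open",s["opening"],"F",np.round(s["ft_force"],1))
    for zz in range(0,140,8):
        q=P[(P[:,2]>=zz)&(P[:,2]<zz+8)]
        if len(q): print(zz,len(q),np.round([q[:,0].min(),q[:,0].max(),np.median(q[:,1]),q[:,2].min(),q[:,2].max()]))
    return W
E
python3 -c "
from h import *
fingerz('s2')"
```

```text
tcp [ 538.7 -327.3    1.2] yaw 170.987204662082 open 0.5206513712462831 F [0.4 0.3 0.7]
0 2 [ 543.  546. -295.    7.    8.]
8 1 [ 548.  548. -303.    9.    9.]
16 9 [ 532.  551. -299.   16.   24.]
24 17 [ 534.  551. -298.   24.   32.]
32 18 [ 535.  551. -296.   32.   40.]
40 23 [ 532.  551. -295.   40.   48.]
48 23 [ 533.  551. -293.   49.   56.]
56 21 [ 533.  552. -294.   57.   64.]
64 2 [ 540.  542. -291.   65.   65.]
80 1 [ 529.  529. -355.   87.   87.]
88 22 [ 529.  546. -354.   88.   96.]
96 1 [ 532.  532. -353.   96.   96.]
```

Emit:
arm_command --deltas '[{"dx": 0,"dy": 0,"dz": -0.006,"yaw": 0},{"dx": 0,"dy": 0,"dz": -0.006,"yaw": 0},{"dx": 0,"dy": 0,"dz": 0,"yaw": 0}]'

```text
t: 4.45
eef_pos: [538.6, -327.3, -10.9]
tcp_rot: [3.141, -0.001, 2.984]
ft_force: [-0.1, -0.1, 0.1]
opening: 0.53
grip_force: 0.0
```

Emit:
arm_command --deltas '[{"dx": 0,"dy": 0,"dz": 0,"yaw": 0},{"dx": 0,"dy": 0,"dz": 0,"yaw": 0},{"dx": 0,"dy": 0,"dz": 0,"yaw": 0},{"dx": 0,"dy": 0,"dz": 0,"yaw": 0},{"dx": 0,"dy": 0,"dz": 0,"yaw": 0},{"dx": 0,"dy": 0,"dz": 0,"yaw": 0},{"dx": 0,"dy": 0,"dz": 0,"yaw": 0}]' --gripper 0

```text
t: 5.15
eef_pos: [539.0, -327.6, -9.9]
tcp_rot: [-3.141, 0.0, 2.984]
ft_force: [-0.2, -0.9, 1.7]
opening: 0.132
grip_force: 30.0
```

Emit:
arm_command --deltas '[{"dx": 0,"dy": 0,"dz": 0.02,"yaw": 0},{"dx": 0,"dy": 0,"dz": 0.04,"yaw": 0},{"dx": 0,"dy": 0,"dz": 0.045,"yaw": 0},{"dx": 0,"dy": 0,"dz": 0.045,"yaw": 0},{"dx": -0.005,"dy": 0.025,"dz": 0,"yaw": -8.3},{"dx": -0.005,"dy": 0.025,"dz": 0,"yaw": -8.3},{"dx": -0.005,"dy": 0.025,"dz": 0,"yaw": -8.3},{"dx": -0.005,"dy": 0.025,"dz": 0,"yaw": -8.3},{"dx": -0.005,"dy": 0.025,"dz": 0,"yaw": -8.3},{"dx": -0.005,"dy": 0.025,"dz": 0,"yaw": -8.3},{"dx": -0.005,"dy": 0.025,"dz": 0,"yaw": -8.3},{"dx": -0.005,"dy": 0.025,"dz": 0,"yaw": -8.3},{"dx": -0.005,"dy": 0.025,"dz": 0,"yaw": -8.3},{"dx": -0.005,"dy": 0.025,"dz": 0,"yaw": -8.3},{"dx": -0.005,"dy": 0.025,"dz": 0,"yaw": -8.3},{"dx": -0.005,"dy": 0.028,"dz": 0,"yaw": -8.2},{"dx": 0,"dy": 0,"dz": 0,"yaw": 0},{"dx": 0,"dy": 0,"dz": 0,"yaw": 0}]'

```text
t: 6.95
eef_pos: [478.8, -24.2, 140.0]
tcp_rot: [3.142, 0.0, 1.251]
ft_force: [0.6, -0.8, -1.9]
opening: 0.137
grip_force: 30.0
```

Emit:
arm_command --deltas '[{"dx": 0,"dy": 0,"dz": -0.03,"yaw": 0},{"dx": 0,"dy": 0,"dz": -0.025,"yaw": 0},{"dx": 0,"dy": 0,"dz": -0.005,"yaw": 0},{"dx": 0,"dy": 0,"dz": 0,"yaw": 0},{"dx": 0,"dy": 0,"dz": 0,"yaw": 0}]'

```text
t: 7.45
eef_pos: [479.5, -24.9, 80.7]
tcp_rot: [3.141, -0.0, 1.248]
ft_force: [-0.1, -0.0, -0.9]
opening: 0.136
grip_force: 30.0
```

```bash
cat >> h.py <<'E'
def wedge(W,col,o,yaw,z0,smin=-190,smax=-5,lum=300):
    # slices along shaft: lateral mid of things above z0
    d=np.array([np.cos(np.radians(yaw)),np.sin(np.radians(yaw))]);n=np.array([-d[1],d[0]])
    s=(W[...,:2]-o)@d;t=(W[...,:2]-o)@n;z=W[...,2]
    k=(s>smin)&(s<smax)&(abs(t)<20)&(z>z0)&(z<135)&(col.sum(2)>lum)
    for a in range(smin,smax,8):
        q=k&(s>=a)&(s<a+8)
        if q.sum()>3: print(a,q.sum(),np.round([t[q].min(),np.median(t[q]),t[q].max(),np.median(z[q]),z[q].max()],1))
    if k.any(): print("s range",s[k].min(),s[k].max())
E
python3 - <<'E'
from h import *
for n in("top","side"):
    c=grab(n,n+"3");W=pts(c);col=c["color"].astype(int)
    o,yaw,z,N,e=shaft(W); print(n,o,yaw,z,N,e)
    wedge(W,col,o,71.5,z+14)
    save(c,n+"3",(120,300,180,320) if n=="top" else (250,400,190,320),4.2)
print(state()["eef_pos"],state()["tcp_rot"])
E
```

```text
Traceback (most recent call last):
  File "h.py", line 28, in shaft
    return o,yaw,r[2],len(Q),np.percentile(se,[0,1,3])
                             ~~~~~~~~~~~~~^^^^^^^^^^^^
IndexError: index -1 is out of bounds for axis 0 with size 0
```

Use the initial shaft fits per camera (the stand is fixed).

Run:
```python
from h import *
for n,o,z in(("top",(522.7,109.26),74.06),("side",(525.2,108.44),75.25)):
    c=grab(n,n+"3");W=pts(c);col=c["color"].astype(int); print(n)
    wedge(W,col,np.array(o),71.55,z+14)
    save(c,n+"3",(120,300,180,320) if n=="top" else (250,400,180,320),4.2)
print(state()["eef_pos"],state()["tcp_rot"])
```

```text
top
-14 31 [-14.6  -0.4  14.7  92.6  97. ]
-6 7 [-13.5  -3.9  13.1  92.4  96.2]
s range -9.480361770889632 -5.254989914229254
side
-166 11 [ -6.5  -2.3   1.1 127.5 128.2]
-158 18 [ -5.6  -1.9   2.9 127.1 128.1]
-150 17 [ -5.3  -0.8   3.5 127.6 129. ]
-142 23 [ -5.6   0.4   5.5 127.3 128.2]
-134 44 [-14.3  -1.6   6.5 126.9 134.4]
-126 33 [ -5.4   2.3   6.7 126.9 129.1]
-118 53 [ -4.9   1.7   6.4 120.4 127.5]
-110 24 [ -4.6   0.9   5.2 119.4 120.5]
-102 22 [ -4.5   1.5   5.2 119.2 121. ]
-94 34 [ -4.6   1.6   5.2 120.1 122.1]
-86 40 [ -4.6   1.3   5.3 116.7 120.8]
-78 37 [ -4.8   1.    5.3 113.9 117.3]
-70 37 [ -4.7   1.4   5.1 110.6 114.4]
-62 37 [ -4.8   0.5   5.3 107.7 110.6]
-54 34 [ -4.3   1.    5.2 105.  107.3]
-46 34 [ -4.6   0.5   5.1 102.1 105.9]
-38 38 [ -4.8   0.2   5.1  98.4 102.5]
-14 16 [-14.8   0.1  14.7  93.6  95.3]
-6 9 [-13.   -2.8  11.5  94.3  95.3]
s range -163.71448683750228 -5.042942889266668
[479.44037456 -24.71003176  80.88927918] [ 3.13984138e+00 -2.07465391e-04  1.24787188e+00]
```

View pics/side3.png

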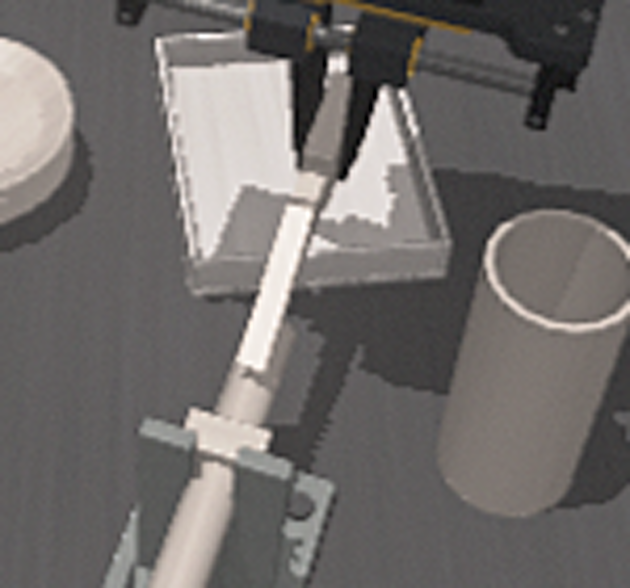

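The side view shows the wedge held level and in line with the shaft, nose about 30 mm before the clip's middle and roughly 10 mm above the shaft. Lateral offset is only about 0.25 mm and yaw matches. I'll lower it onto the shaft.

Emit:
arm_command --deltas '[{"dx": 0.0002,"dy": 0,"dz": -0.004,"yaw": 0},{"dx": 0,"dy": 0,"dz": -0.004,"yaw": 0},{"dx": 0,"dy": 0,"dz": -0.001,"yaw": 0},{"dx": 0,"dy": 0,"dz": 0,"yaw": 0},{"dx": 0,"dy": 0,"dz": 0,"yaw": 0}]'

```text
t: 8.1
eef_pos: [479.1, -24.5, 71.0]
tcp_rot: [3.142, 0.0, 1.248]
ft_force: [0.1, -0.1, -1.5]
opening: 0.135
grip_force: 30.0
```

Emit:
arm_command --deltas '[{"dx": 0,"dy": 0,"dz": -0.0005,"yaw": 0},{"dx": 0,"dy": 0,"dz": 0,"yaw": 0}]'

```text
t: 8.3
eef_pos: [479.3, -24.5, 70.6]
tcp_rot: [3.141, -0.0, 1.248]
ft_force: [-0.6, 0.0, 2.7]
opening: 0.133
grip_force: 30.0
```

Emit:
arm_command --deltas '[{"dx": 0,"dy": 0,"dz": -0.0005,"yaw": 0},{"dx": 0,"dy": 0,"dz": 0,"yaw": 0}]'

```text
t: 8.5
eef_pos: [479.3, -24.5, 70.1]
tcp_rot: [3.141, -0.0, 1.248]
ft_force: [-0.9, 0.2, 3.8]
opening: 0.135
grip_force: 30.0
```

Emit:
arm_command --deltas '[{"dx": 0.00127,"dy": 0.0038,"dz": 0,"yaw": 0},{"dx": 0.00127,"dy": 0.0038,"dz": 0,"yaw": 0},{"dx": 0.00127,"dy": 0.0038,"dz": 0,"yaw": 0},{"dx": 0.00127,"dy": 0.0038,"dz": 0,"yaw": 0},{"dx": 0.00127,"dy": 0.0038,"dz": 0,"yaw": 0},{"dx": 0.00127,"dy": 0.0038,"dz": 0,"yaw": 0},{"dx": 0.00127,"dy": 0.0038,"dz": 0,"yaw": 0},{"dx": 0.00127,"dy": 0.0038,"dz": 0,"yaw": 0},{"dx": 0.00127,"dy": 0.0038,"dz": 0,"yaw": 0},{"dx": 0,"dy": 0,"dz": 0,"yaw": 0},{"dx": 0,"dy": 0,"dz": 0,"yaw": 0}]'

```text
t: 9.6
eef_pos: [491.2, 10.2, 70.4]
tcp_rot: [3.14, -0.001, 1.248]
ft_force: [0.3, 1.4, 7.7]
opening: 0.136
grip_force: 30.0
```

Run:
```python
from h import *
c=grab("side","side4");W=pts(c);col=c["color"].astype(int)
wedge(W,col,np.array((525.2,108.44)),71.55,89,-100,12)
save(c,"side4",(250,400,180,320),4.2)
```

```text
-100 42 [-15.6  -2.5   6.3 116.5 131.1]
-92 36 [-15.2   1.4   6.5 116.4 129.9]
-84 59 [ -6.4   2.2   6.7 112.3 118.2]
-76 28 [ -4.6   1.2   5.2 109.1 110.6]
-68 27 [ -4.9   0.6   5.1 109.1 110.6]
-60 34 [ -4.9   1.5   5.  110.1 113. ]
-52 39 [ -5.2   0.6   5.1 107.7 111.8]
-44 37 [ -4.8   1.1   5.1 105.1 108.9]
-36 38 [ -4.8   0.4   5.  102.8 105.8]
-28 40 [ -4.7   1.    5.   99.1 102.3]
-20 37 [-4.7  0.9  5.  96.3 99. ]
-12 48 [-14.2   0.4  15.4  95.4  96.8]
-4 88 [-15.5  -0.2  15.4  95.1  97.1]
4 62 [-18.9  -1.5  19.9  95.2 106.5]
s range -99.6867576368912 11.928111846526063
```

View pics/side4.png

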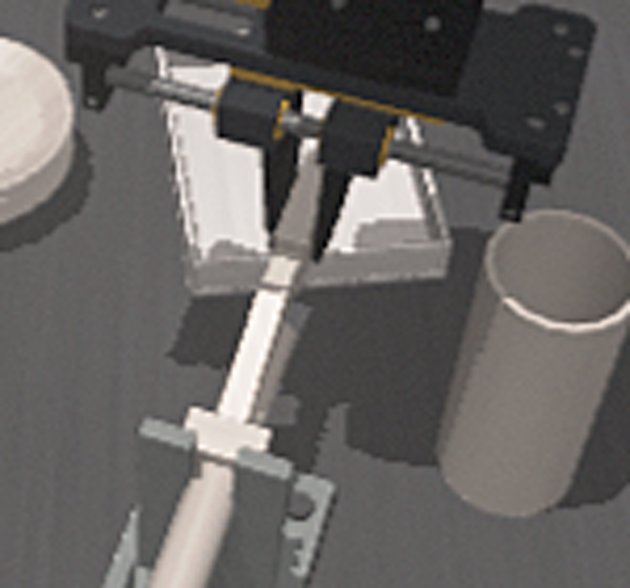

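The nose is about 5 mm past the clip's middle under the crown, between the legs, with the clip still seated. Pushing on.

Emit:
arm_command --deltas '[{"dx": 0.00127,"dy": 0.0038,"dz": 0,"yaw": 0},{"dx": 0.00127,"dy": 0.0038,"dz": 0,"yaw": 0},{"dx": 0.00127,"dy": 0.0038,"dz": 0,"yaw": 0},{"dx": 0.00127,"dy": 0.0038,"dz": 0,"yaw": 0},{"dx": 0.00127,"dy": 0.0038,"dz": 0,"yaw": 0},{"dx": 0.00127,"dy": 0.0038,"dz": 0,"yaw": 0},{"dx": 0.00127,"dy": 0.0038,"dz": 0,"yaw": 0}]'

```text
t: 10.35
eef_pos: [500.1, 36.2, 70.7]
tcp_rot: [3.14, 0.0, 1.248]
ft_force: [-2.3, -6.7, 14.8]
opening: 0.139
grip_force: 30.0
```

Emit:
arm_command --deltas '[{"dx": 0.00127,"dy": 0.0038,"dz": 0,"yaw": 0},{"dx": 0.00127,"dy": 0.0038,"dz": 0,"yaw": 0},{"dx": 0.00127,"dy": 0.0038,"dz": 0,"yaw": 0},{"dx": 0.00127,"dy": 0.0038,"dz": 0,"yaw": 0},{"dx": 0.00127,"dy": 0.0038,"dz": 0,"yaw": 0},{"dx": 0.00127,"dy": 0.0038,"dz": 0,"yaw": 0},{"dx": 0.00127,"dy": 0.0038,"dz": 0,"yaw": 0},{"dx": 0.00127,"dy": 0.0038,"dz": 0,"yaw": 0}]'

```text
t: 11.15
eef_pos: [510.2, 66.6, 70.9]
tcp_rot: [3.14, 0.0, 1.248]
ft_force: [-2.2, -6.1, 15.7]
opening: 0.136
grip_force: 30.0
```

Emit:
arm_command --deltas '[{"dx": 0.00127,"dy": 0.0038,"dz": 0,"yaw": 0},{"dx": 0.00127,"dy": 0.0038,"dz": 0,"yaw": 0},{"dx": 0.00063,"dy": 0.0019,"dz": 0,"yaw": 0},{"dx": 0,"dy": 0,"dz": 0,"yaw": 0},{"dx": 0,"dy": 0,"dz": 0,"yaw": 0}]'

```text
t: 11.65
eef_pos: [513.6, 76.5, 70.9]
tcp_rot: [3.139, -0.0, 1.248]
ft_force: [-0.1, -1.0, 14.7]
opening: 0.136
grip_force: 30.0
```

Run:
```python
from h import *
c=grab("side","side5");W=pts(c);col=c["color"].astype(int)
wedge(W,col,np.array((525.2,108.44)),71.55,89,-60,70,250)
save(c,"side5",(250,400,180,320),4.2)
```

```text
-52 9 [ -6.5  -4.9  -2.4 117.3 119.3]
-44 20 [ -5.8  -2.1   3.2 117.4 118.9]
-36 28 [ -5.4  -0.6   4.1 117.3 119.4]
-28 42 [-14.    2.4   7.2 117.1 133.1]
-20 44 [ -5.4   2.1   6.5 117.2 118.8]
-12 72 [-15.    0.6  15.3 112.5 118.5]
-4 99 [-15.2   1.3  15.4 112.2 114.6]
4 134 [-18.8   1.6  18.7 110.9 114.1]
12 185 [-20.    1.3  19.9 103.4 112.5]
20 48 [ -5.    0.7   5.  107.2 110.4]
28 48 [ -5.2   0.7   5.  104.  107.1]
36 46 [ -5.    0.7   4.9 101.3 104.5]
44 42 [ -4.9   0.    5.   98.9 100.7]
52 43 [-5.   0.4  5.  95.5 97.6]
60 45 [-4.8 -0.3  4.7 93.1 95.3]
68 13 [-5.   1.   4.8 91.2 92.4]
s range -54.06284787142746 69.99222463753375
```

View pics/side5.png

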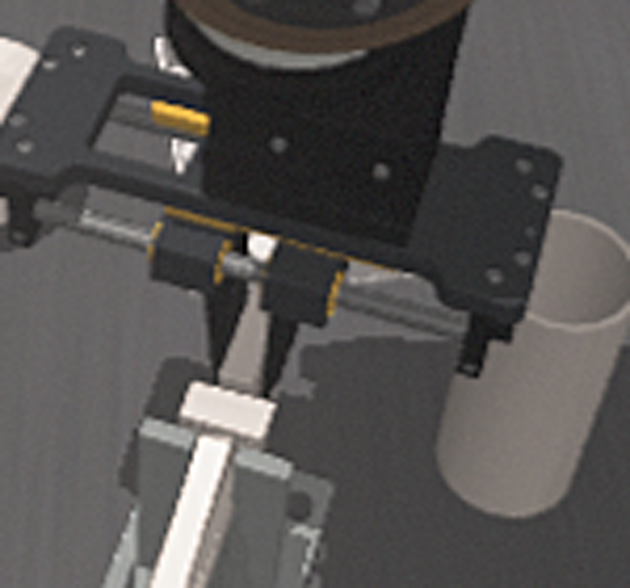

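The clip is lifted 18 mm and sits in the saddle, just ahead of the handle, astride the blade and clear of the fingers. Lifting straight up.

Emit:
arm_command --deltas '[{"dx": 0,"dy": 0,"dz": 0.002,"yaw": 0},{"dx": 0,"dy": 0,"dz": 0.004,"yaw": 0},{"dx": 0,"dy": 0,"dz": 0.006,"yaw": 0},{"dx": 0,"dy": 0,"dz": 0.008,"yaw": 0},{"dx": 0,"dy": 0,"dz": 0.01,"yaw": 0},{"dx": 0,"dy": 0,"dz": 0.01,"yaw": 0},{"dx": 0,"dy": 0,"dz": 0.01,"yaw": 0},{"dx": 0,"dy": 0,"dz": 0.01,"yaw": 0},{"dx": 0,"dy": 0,"dz": 0.01,"yaw": 0},{"dx": 0,"dy": 0,"dz": 0.01,"yaw": 0},{"dx": 0,"dy": 0,"dz": 0.006,"yaw": 0},{"dx": 0,"dy": 0,"dz": 0.003,"yaw": 0},{"dx": 0,"dy": 0,"dz": 0,"yaw": 0}]'

```text
t: 13.0
eef_pos: [512.8, 76.2, 159.2]
tcp_rot: [3.141, -0.0, 1.248]
ft_force: [-0.2, 0.1, -2.6]
opening: 0.138
grip_force: 30.0
```

Run:
```python
from h import *
c=grab("side","side6");W=pts(c);col=c["color"].astype(int)
o=np.array((525.2,108.44));d=np.array([.3165,.9486]);n=np.array([-d[1],d[0]])
s=(W[...,:2]-o)@d;t=(W[...,:2]-o)@n;z=W[...,2]
k=(abs(t)<22)&(s>-60)&(s<80)&(z>150)&(z<230)&(col.sum(2)>250)
for a in range(-60,80,8):
    q=k&(s>=a)&(s<a+8)
    if q.sum()>3: print(a,q.sum(),np.round([t[q].min(),np.median(t[q]),t[q].max(),np.median(z[q]),z[q].max()],1))
W0=pts(pickle.load(open("side0.pkl","rb")))
# heights around carry path / bowls + tube positions
T=pts(pickle.load(open("top0.pkl","rb")))
q=T[(T[...,2]>120)&(T[...,2]<140)&(T[...,0]<480)&(T[...,1]>0)&(T[...,1]<140)]; print("tube top",q.mean(0))
```

```text
-60 6 [ -5.6  -3.3   0.7 204.7 206.3]
-52 24 [ -6.2  -1.9   2.7 205.5 224.5]
-44 25 [ -5.2  -1.1   3.3 205.6 206.9]
-36 31 [-4.700e+00  2.000e-01  5.600e+00  2.057e+02  2.069e+02]
-28 76 [-16.9   0.6   7.5 205.6 228.6]
-20 46 [ -5.1   1.9   7.1 205.4 206.9]
-12 99 [-14.1   1.9  15.6 200.9 206.4]
-4 146 [-14.7   4.4  16.3 200.4 202.5]
4 229 [-14.6   4.   16.2 195.6 202.4]
12 59 [ -4.5   2.7   5.7 198.2 200.5]
20 62 [ -4.4   1.6   5.6 195.2 198.4]
28 62 [ -4.6   1.5   5.5 192.5 195.5]
36 58 [ -4.6   1.8   5.5 189.4 192.2]
44 60 [ -4.7   0.8   5.5 186.8 190.1]
52 59 [ -4.4   1.3   5.6 184.1 186.5]
60 53 [ -4.4   0.6   5.6 181.  184.6]
68 59 [ -4.4   0.6   5.3 177.6 180.4]
tube top [396.95048043  54.94290917 127.61418159]
```

The clip rides in the saddle (crown at z≈201, no sign of tilt). Carrying it smoothly back to the mat.

Emit:
arm_command --deltas '[{"dx": -0.0004,"dy": -0.005,"dz": 0,"yaw": 0},{"dx": -0.0007,"dy": -0.01,"dz": 0,"yaw": 0},{"dx": -0.001,"dy": -0.015,"dz": 0,"yaw": 0},{"dx": -0.0014,"dy": -0.02,"dz": 0,"yaw": 0},{"dx": -0.0014,"dy": -0.02,"dz": 0,"yaw": 0},{"dx": -0.0014,"dy": -0.02,"dz": 0,"yaw": 0},{"dx": -0.0014,"dy": -0.02,"dz": 0,"yaw": 0},{"dx": -0.0014,"dy": -0.02,"dz": 0,"yaw": 0},{"dx": -0.0014,"dy": -0.02,"dz": 0,"yaw": 0},{"dx": -0.0014,"dy": -0.02,"dz": 0,"yaw": 0},{"dx": -0.0014,"dy": -0.02,"dz": 0,"yaw": 0},{"dx": -0.0014,"dy": -0.02,"dz": 0,"yaw": 0},{"dx": -0.0014,"dy": -0.02,"dz": 0,"yaw": 0},{"dx": -0.0014,"dy": -0.02,"dz": 0,"yaw": 0},{"dx": -0.0014,"dy": -0.02,"dz": 0,"yaw": 0},{"dx": -0.0014,"dy": -0.02,"dz": 0,"yaw": 0}]'

```text
t: 14.65
eef_pos: [491.7, -215.7, 158.8]
tcp_rot: [-3.141, 0.0, 1.247]
ft_force: [1.0, 0.4, -2.3]
opening: 0.136
grip_force: 30.0
```

Emit:
arm_command --deltas '[{"dx": -0.0014,"dy": -0.02,"dz": 0,"yaw": 0},{"dx": -0.0014,"dy": -0.02,"dz": 0,"yaw": 0},{"dx": -0.0014,"dy": -0.02,"dz": 0,"yaw": 0},{"dx": -0.0014,"dy": -0.02,"dz": 0,"yaw": 0},{"dx": -0.0014,"dy": -0.02,"dz": 0,"yaw": 0},{"dx": -0.001,"dy": -0.016,"dz": 0,"yaw": 0},{"dx": -0.001,"dy": -0.015,"dz": 0,"yaw": 0},{"dx": -0.0007,"dy": -0.01,"dz": 0,"yaw": 0},{"dx": -0.0004,"dy": -0.005,"dz": 0,"yaw": 0},{"dx": 0,"dy": 0,"dz": -0.01,"yaw": 0},{"dx": 0,"dy": 0,"dz": -0.015,"yaw": 0},{"dx": 0,"dy": 0,"dz": -0.02,"yaw": 0},{"dx": 0,"dy": 0,"dz": -0.02,"yaw": 0},{"dx": 0,"dy": 0,"dz": -0.02,"yaw": 0},{"dx": 0,"dy": 0,"dz": -0.02,"yaw": 0},{"dx": 0,"dy": 0,"dz": -0.015,"yaw": 0},{"dx": 0,"dy": 0,"dz": -0.01,"yaw": 0},{"dx": 0,"dy": 0,"dz": -0.005,"yaw": 0},{"dx": 0,"dy": 0,"dz": 0,"yaw": 0}]'

```text
t: 16.55
eef_pos: [482.3, -359.4, 23.5]
tcp_rot: [-3.141, -0.0, 1.248]
ft_force: [-0.9, 0.2, -2.0]
opening: 0.137
grip_force: 30.0
```

Run:
```python
from h import *
c=grab("side","side7");W=pts(c);col=c["color"].astype(int)
save(c,"side7",(250,380,90,200),5.5)
x,y,zz=state()["eef_pos"]
d=np.array([.3165,.9486]);n=np.array([-d[1],d[0]])
s=(W[...,:2]-[x,y])@d;t=(W[...,:2]-[x,y])@n;z=W[...,2]
k=(abs(t)<20)&(s>-40)&(s<120)&(z>8)&(z<80)&(col.sum(2)>250)
for a in range(-40,120,8):
    q=k&(s>=a)&(s<a+8)
    if q.sum()>3: print(a,q.sum(),np.round([t[q].min(),np.median(t[q]),t[q].max(),z[q].min(),np.median(z[q]),z[q].max()],1))
print(x,y,zz)
```

```text
-24 5 [-6.4 -5.5 -3.2 66.6 70.1 70.9]
-16 5 [-6.3 -3.3 -1.2 69.1 70.2 71. ]
-8 6 [-5.7 -1.4  1.3 68.7 69.8 70.1]
0 9 [-4.3 -0.7 10.  47.2 70.1 70.7]
8 10 [-5.3  2.5  5.4 64.6 69.7 71.4]
16 18 [-6.   1.5  5.5 60.  69.5 72.1]
24 34 [-15.6   1.5  14.1  31.2  65.   70.8]
32 54 [-15.4   4.   14.2  31.   63.7  66.8]
40 59 [-15.    3.7  14.3  32.7  58.   67. ]
48 20 [-5.9  2.6  4.4 37.4 61.6 64.6]
56 23 [-5.9 -0.2  4.3 41.2 59.3 62.6]
64 16 [-5.8  0.2  4.6 44.1 55.1 58. ]
72 16 [-5.7  0.8  4.6 43.  52.9 56.5]
80 19 [-6.1 -0.1  3.8 41.2 51.5 54.2]
88 15 [-5.9 -1.3  4.  42.6 47.4 50.1]
96 17 [-6.   0.5  4.1 41.7 44.6 48.9]
104 13 [-5.5  0.5  3.9 38.2 41.5 44.2]
482.567310906134 -359.657232988328 24.090732179991928
```

View pics/side7.png

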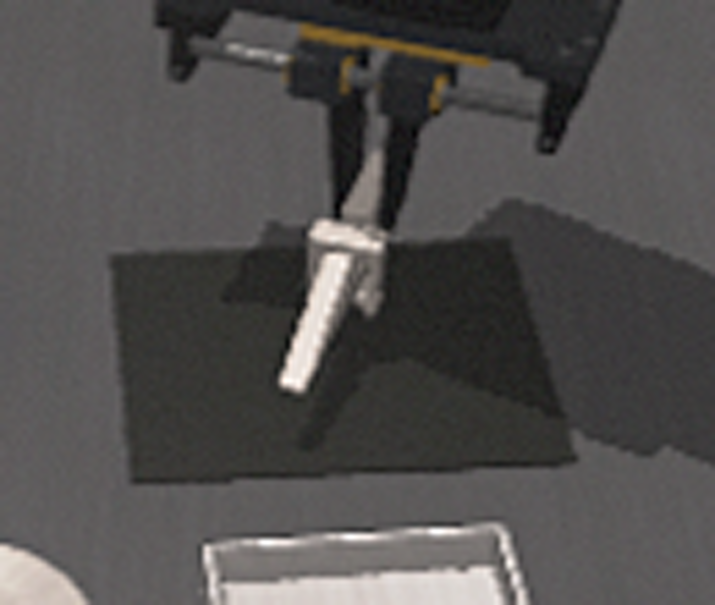

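Wedge held over the mat with the clip still astride in the saddle. Lowering it so the toes stand on the mat and the wedge lies flat, then releasing.

Emit:
arm_command --deltas '[{"dx": 0,"dy": 0,"dz": -0.01,"yaw": 0},{"dx": 0,"dy": 0,"dz": -0.01,"yaw": 0},{"dx": 0,"dy": 0,"dz": -0.006,"yaw": 0},{"dx": 0,"dy": 0,"dz": -0.004,"yaw": 0},{"dx": 0,"dy": 0,"dz": -0.002,"yaw": 0},{"dx": 0,"dy": 0,"dz": -0.0015,"yaw": 0},{"dx": 0,"dy": 0,"dz": 0,"yaw": 0}]'

```text
t: 17.3
eef_pos: [482.5, -359.9, -9.5]
tcp_rot: [3.141, 0.0, 1.248]
ft_force: [-0.2, -0.1, -3.3]
opening: 0.132
grip_force: 30.0
```

Emit:
arm_command --deltas '[{"dx": 0,"dy": 0,"dz": 0,"yaw": 0},{"dx": 0,"dy": 0,"dz": 0,"yaw": 0},{"dx": 0,"dy": 0,"dz": 0,"yaw": 0},{"dx": 0,"dy": 0,"dz": 0,"yaw": 0},{"dx": 0,"dy": 0,"dz": 0,"yaw": 0},{"dx": 0,"dy": 0,"dz": 0.009,"yaw": 0},{"dx": 0,"dy": 0,"dz": 0.009,"yaw": 0},{"dx": 0,"dy": 0,"dz": 0.02,"yaw": 0},{"dx": 0,"dy": 0,"dz": 0,"yaw": 0}]' --gripper 0.06

```text
t: 18.2
eef_pos: [483.4, -360.7, 31.2]
tcp_rot: [3.138, 0.002, 1.248]
ft_force: [-0.5, -0.1, -0.7]
opening: 0.628
grip_force: 0.0
```

Run:
```python
from h import *
c=grab("side","side8");W=pts(c);col=c["color"].astype(int)
x,y,zz=state()["eef_pos"]
d=np.array([.3165,.9486]);n=np.array([-d[1],d[0]])
s=(W[...,:2]-[x,y])@d;t=(W[...,:2]-[x,y])@n;z=W[...,2]
k=(abs(t)<20)&(s>-40)&(s<120)&(z>8)&(z<80)&(col.sum(2)>250)
for a in range(-40,120,5):
    q=k&(s>=a)&(s<a+5)
    if q.sum()>3: print(a,q.sum(),np.round([t[q].min(),np.median(t[q]),t[q].max(),z[q].min(),np.median(z[q]),z[q].max()],1))
print(x,y,zz)
```

```text
-25 6 [-6.3  4.2  5.6 14.6 29.2 37. ]
-20 8 [-7.3  3.6  6.  21.1 35.1 38.1]
-15 12 [-4.3  2.9  6.2  8.7 35.3 37.9]
-10 11 [-6.8  0.8  6.2 12.3 36.  38.4]
-5 8 [-5.3  4.8  5.7 16.8 30.6 37.2]
0 8 [-4.9  1.9  5.9 32.2 36.8 38.8]
5 12 [-4.9  3.7  5.6 20.3 35.3 38.7]
10 5 [-4.1 -1.4  3.7 34.5 36.4 37.1]
15 9 [-5.3  2.7  6.  28.6 35.8 38.1]
20 11 [-6.1  1.7  5.6  8.2 36.1 37.6]
25 12 [-9.1  0.7 14.5 21.  34.8 37.7]
30 26 [-15.1   3.9  15.    8.4  34.5  37.6]
35 33 [-14.    3.9  15.4  11.3  29.3  36.6]
40 53 [-14.3   2.8  15.2   8.   30.   37.5]
45 8 [-5.   3.3  4.7  8.  28.9 30.4]
50 12 [-4.2  2.5  4.6 14.  27.5 32.3]
55 13 [-5.6  0.5  4.  12.3 26.4 30.2]
60 11 [-5.8 -0.9  4.6 16.7 24.7 26.3]
65 10 [-5.6  1.8  4.1  9.1 22.1 23.9]
70 9 [-4.8 -1.8  3.1 18.4 21.3 23.7]
75 12 [-6.   1.7  4.2  9.6 19.5 21.6]
80 6 [-4.5 -0.5  3.6 11.3 16.9 19.5]
85 14 [-5.6 -0.3  4.4 11.6 16.8 18.8]
90 7 [-5.6 -0.1  4.   9.3 13.7 17.6]
95 9 [-5.5 -1.7  2.8 10.2 12.4 13.4]
100 8 [-4.3  1.   4.8  8.5 10.  13.8]
105 5 [-4.7 -2.7  2.2  9.2  9.7 11.1]
482.9698859101006 -360.34523045676735 29.97742150082878
```

Wedge is flat on the mat and released. The clip stands astride it, centred about 36 mm ahead of the TCP, crown top z≈35. I'll grip it by the rigid crown across y, where the fingers straddle the narrow handle.

Emit:
arm_command --deltas '[{"dx": 0.0057,"dy": 0.017,"dz": 0,"yaw": 0},{"dx": 0.0057,"dy": 0.0171,"dz": 0,"yaw": 0},{"dx": 0,"dy": 0,"dz": 0,"yaw": 0},{"dx": 0,"dy": 0,"dz": -0.012,"yaw": 0},{"dx": 0,"dy": 0,"dz": -0.009,"yaw": 0},{"dx": 0,"dy": 0,"dz": 0,"yaw": 0}]'

```text
t: 18.85
eef_pos: [493.0, -325.3, 5.5]
tcp_rot: [-3.139, -0.001, 1.247]
ft_force: [-0.4, -0.1, 0.5]
opening: 0.63
grip_force: 0.0
```

Emit:
arm_command --deltas '[{"dx": 0,"dy": 0,"dz": 0,"yaw": 0},{"dx": 0,"dy": 0,"dz": 0,"yaw": 0},{"dx": 0,"dy": 0,"dz": 0,"yaw": 0},{"dx": 0,"dy": 0,"dz": 0,"yaw": 0},{"dx": 0,"dy": 0,"dz": 0,"yaw": 0},{"dx": 0,"dy": 0,"dz": 0,"yaw": 0}]' --gripper 0.02

```text
t: 19.45
eef_pos: [493.9, -325.8, 7.7]
tcp_rot: [3.141, 0.0, 1.248]
ft_force: [-0.7, -0.3, 1.2]
opening: 0.319
grip_force: 30.0
```

Emit:
arm_command --deltas '[{"dx": 0,"dy": 0,"dz": 0.005,"yaw": 0},{"dx": 0,"dy": 0,"dz": 0.01,"yaw": 0},{"dx": 0,"dy": 0,"dz": 0.015,"yaw": 0},{"dx": 0,"dy": 0,"dz": 0.02,"yaw": 0},{"dx": 0,"dy": 0,"dz": 0.02,"yaw": 0},{"dx": 0,"dy": 0,"dz": 0.01,"yaw": 0},{"dx": 0,"dy": 0,"dz": 0,"yaw": 0}]'

```text
t: 20.15
eef_pos: [494.3, -326.1, 89.1]
tcp_rot: [3.139, 0.001, 1.248]
ft_force: [-0.4, -0.7, -0.2]
opening: 0.316
grip_force: 30.0
```

Run:
```python
from h import *
c=grab("side","side9");W=pts(c);col=c["color"].astype(int);st=state()
x,y,zz=st["eef_pos"]; print(x,y,zz,st["opening"],st["grip_force"])
d=np.array([.3165,.9486]);n=np.array([-d[1],d[0]])
s=(W[...,:2]-[x,y])@d;t=(W[...,:2]-[x,y])@n;z=W[...,2]
for lo,hi in((60,130),(8,60)):
  k=(abs(t)<22)&(s>-80)&(s<90)&(z>lo)&(z<hi)&(col.sum(2)>250)
  print(lo,k.sum(),"s",np.percentile(s[k],[2,98]),"t",np.percentile(t[k],[2,98]),"z",np.percentile(z[k],[2,98]))
  if lo==8: print("wedge",rect(W[k]))
T=pts(pickle.load(open("top0.pkl","rb")))
```

```text
493.89303929481116 -325.7415340313259 87.95480598489588 0.31601169955106867 29.99985935166478
60 141 s [-9.44689524 10.41301716] t [-15.39985435  12.96171317] z [ 83.69779026 118.93393352]
8 277 s [-56.01661462  67.43493261] t [-6.61279953  5.27811571] z [ 8.62499703 37.94603021]
wedge (array([ 497.5, -318.3]), array([133.3,  13. ]), 71.6)
```

Clip is held and clear; the wedge remains flat on the mat. Moving to the tray.

Emit:
arm_command --deltas '[{"dx": -0.001,"dy": 0.0175,"dz": 0,"yaw": 0},{"dx": -0.001,"dy": 0.025,"dz": 0,"yaw": 0},{"dx": -0.0015,"dy": 0.03,"dz": 0,"yaw": 0},{"dx": -0.002,"dy": 0.035,"dz": 0,"yaw": 0},{"dx": -0.002,"dy": 0.035,"dz": 0,"yaw": 0},{"dx": -0.0015,"dy": 0.03,"dz": 0,"yaw": 0},{"dx": -0.001,"dy": 0.025,"dz": 0,"yaw": 0},{"dx": -0.001,"dy": 0.02,"dz": 0,"yaw": 0},{"dx": 0,"dy": 0,"dz": -0.01,"yaw": 0},{"dx": 0,"dy": 0,"dz": -0.02,"yaw": 0},{"dx": 0,"dy": 0,"dz": -0.02,"yaw": 0},{"dx": 0,"dy": 0,"dz": -0.015,"yaw": 0},{"dx": 0,"dy": 0,"dz": -0.008,"yaw": 0},{"dx": 0,"dy": 0,"dz": -0.004,"yaw": 0},{"dx": 0,"dy": 0,"dz": -0.002,"yaw": 0},{"dx": 0,"dy": 0,"dz": 0,"yaw": 0}]'

```text
t: 21.8
eef_pos: [482.8, -108.3, 8.5]
tcp_rot: [3.141, 0.0, 1.248]
ft_force: [0.4, 0.8, 0.2]
opening: 0.318
grip_force: 30.0
```

Emit:
arm_command --deltas '[{"dx": 0,"dy": 0,"dz": -0.001,"yaw": 0},{"dx": 0,"dy": 0,"dz": -0.001,"yaw": 0},{"dx": 0,"dy": 0,"dz": 0,"yaw": 0}]'

```text
t: 22.1
eef_pos: [482.9, -108.2, 6.7]
tcp_rot: [3.141, 0.0, 1.248]
ft_force: [0.6, -0.1, 0.4]
opening: 0.318
grip_force: 30.0
```

Just at the floor; release, rise and verify.

Emit:
arm_command --deltas '[{"dx": 0,"dy": 0,"dz": 0,"yaw": 0},{"dx": 0,"dy": 0,"dz": 0,"yaw": 0},{"dx": 0,"dy": 0,"dz": 0,"yaw": 0},{"dx": 0,"dy": 0,"dz": 0,"yaw": 0},{"dx": 0,"dy": 0,"dz": 0.01,"yaw": 0},{"dx": 0,"dy": 0,"dz": 0.03,"yaw": 0},{"dx": 0,"dy": 0,"dz": 0.05,"yaw": 0},{"dx": 0,"dy": 0,"dz": 0.05,"yaw": 0},{"dx": 0,"dy": 0,"dz": 0.03,"yaw": 0},{"dx": 0,"dy": 0,"dz": 0,"yaw": 0},{"dx": 0,"dy": 0,"dz": 0,"yaw": 0},{"dx": 0,"dy": 0,"dz": 0,"yaw": 0}]' --gripper 0.06

```text
t: 23.3
eef_pos: [482.2, -108.0, 175.7]
tcp_rot: [-3.14, -0.0, 1.248]
ft_force: [0.7, 0.1, -0.2]
opening: 0.629
grip_force: 0.0
```

Run:
```python
from h import *
c=grab("side","side10");W=pts(c)
k=(np.hypot(W[...,0]-483,W[...,1]+108)<40)&(W[...,2]>10)&(W[...,2]<60); print("clip",k.sum(),W[k].mean(0),rect(W[k]),W[k][:,2].max())
save(c,"side10",(150,420,80,350),2.2)
```

```text
clip 147 [ 484.18159056 -107.75702821   28.99497494] (array([ 484.1, -108.6]), array([18.1, 30.8]), 74.3) 36.53725914905999
```

View pics/side10.png

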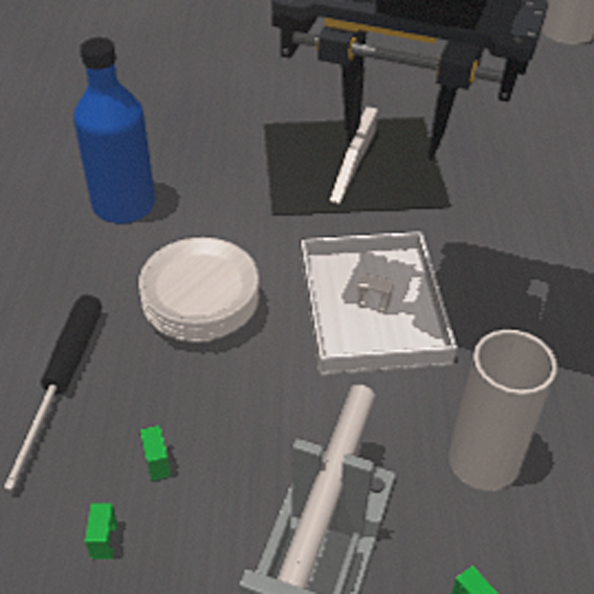

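The clip stands in the middle of the tray (about px (375,292) in the crop), the wedge lies on the mat, the shaft is empty and the bystanders are untouched.

```bash
python3 -c "
from cell import job_done; print(job_done())"
```

```text
the job is handed in; nothing more can be done
None
```

The clip was wedged off the shaft without the gripper touching it and now stands in the tray, the wedge is back on the mat, and the job is handed in at about 23 s; the hand-in call returned no verdict.

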